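Clamp a printed car body in its cam fixture and hold the lever at full lift

TASK

Set the grey printed car body down (do not drop it) flat and square in the blue-walled pocket of the fixture, nose in the narrow end, and let go of it while the cam lever is still open. Then swing the red-knobbed cam lever clockwise until the lever lies over the yellow mark, where the orange cam lifts highest and presses hardest on the car body, not short of it and not past it. The lever springs back if released, so finish while still holding it there with the gripper; leave the jar, the spool and the deburring tool where they are.

Things in the scene. Friction and masses are not known exactly. Their poses are not given: they have to be found in the camera images.
- shell: Loose grey plastic model car body, ~90 g, 120 long (x) x 52 wide (y) x 44 mm high, upright on the table. Origin: centre of its underside; +x to the nose, z up. Lower body 20 mm high: the rear (x -60 to +24) 52 mm wide, the nose (x +24 to +60) 40 mm wide, 17 mm high. Black windscreen and side windows, white headlamps, small wing at the tail.
- roof (a point): Centre of the car's cabin roof, at car (-10, 0, 44) mm. The cabin, 52 mm long and 42 mm wide (car y +-21) with upright sides from z 20 to z 44 mm, is the place to grip, across its width.
- nose (a point): Front end of the car body's nose, at car (60, 0, 8.5) mm.
- fixture: Fixed fixture: grey metal plate 200 x 155 x 14 mm (its x -125 to +75, y -107 to +47 mm) carrying a blue-walled pocket and an orange eccentric cam disc (52 mm diameter, 16 to 25 mm above the table) under the lever. Origin: on the table directly below the pocket's centre, z up. Blue walls rise to about 26 mm above the table.
- pocket (a point): Centre of the pocket floor, at fixture (0, 0, 14) mm. The seated car body has its origin here and axes like the fixture's, nose to fixture +x. Inside 56 mm wide for x -62 to +26, 44 mm wide for x +26 to +62 mm: 2 mm clearance all round, with 45-degree lead-ins on the top 5 mm of the walls. The cam works through a gap in the -y wall and pushes the car up to 2 mm to +y.
- pin (a point): Top of the vertical pin about which the steel cam lever turns, on its axis at fixture (-14, -59.5, 33) mm. The cam disc under the lever is sprung: it gives way 2 to 3 mm and presses the car body with about 7 N. Lever arm 16 mm wide, to 100 mm from the pin, 25 to 31 mm above the table. Nothing taller than the arm stands within 40 mm of the knob on its way.
- knob (a point): Middle of the round upright red knob on the lever's arm, 20 mm diameter, from 31 to 71 mm above the table (this point at 51), 90 mm from the pin axis.
- mark (a point): Middle of the yellow line painted on the plate at fixture (-104, -59.5, 14) mm, straight below the knob's middle when the lever is at highest lift; 34 x 5 mm, pointing at the pin.
- lever (a joint): Lever angle in rad, growing clockwise seen from above. 0: open, pointing near fixture -y. 1.40: highest lift, pointing along fixture -x over the yellow mark. Past that the lift falls again, to a stop at 2.0. Starts between 0 and 0.2. Return spring and cam resist with up to about 12 N at the knob and swing the lever back when let go.
- jar: Loose closed jar, 54 mm diameter, 65 mm high, origin under its centre. Bystander, leave alone.
- spool: Loose spool of orange filament with white flanges, lying flat, 100 mm diameter, 40 mm high, origin under its centre. Bystander, leave alone.
- deburrer: Loose deburring tool lying on the table, 125 mm long along its x, 19 mm thick, origin on the table under the front end of its handle. Bystander, leave alone.
Things that resemble listed ones, but are neither listed nor needed, are in the scene too. Of the things that look like the shell, the largest one is meant.

How it is judged (in metres and radians):
On the way:
1. the car body is seated flat and square in the pocket, nose in the narrow end, let go, with the lever still open (below 0.5 rad) (z of shell in the frame of fixture between 0.012 and 0.0165 m and x of shell in the frame of fixture between -0.004 and 0.004 m and y of shell in the frame of fixture between -0.004 and 0.004 m and x of nose in the frame of fixture above 0.05 m and angle between the x axis of shell and the x axis of fixture, either way round below 0.06 rad and angle between shell's own z axis and vertical below 0.05 rad and contact force between the fingers and shell below 0.1 N and value of joint lever below 0.5 rad and linear speed of shell below 0.02 m/s), for 0.2 s.
At the end, for the whole second after the job is handed in: Fingers hold the lever (over 0.5 N) still at 1.40 +- 0.12 rad; the cam presses the car body with over 4 N; the car body, not touched by the fingers, is within 4 mm of the pocket centre, 2.5 mm of its floor, square within 0.06 rad, level within 0.05 rad, nose in the narrow end (z of shell in the frame of fixture between 0.012 and 0.0165 m and x of shell in the frame of fixture between -0.004 and 0.004 m and y of shell in the frame of fixture between -0.004 and 0.004 m and x of nose in the frame of fixture above 0.05 m and angle between the x axis of shell and the x axis of fixture, either way round below 0.06 rad and angle between shell's own z axis and vertical below 0.05 rad and contact force between the fingers and shell below 0.1 N and value of joint lever between 1.28 and 1.52 rad and velocity of joint lever between -0.05 and 0.05 rad/s and contact force between the fingers and lever above 0.5 N and contact force between lever and shell above 4 N); the arm keeps its last pose, push and grip.
It fails at once if a bystander (jar, spool, deburring tool) is shifted by more than 20 mm (distance of any of jar, spool, deburrer from where it was at the start of the episode above 0.02 m).
It fails at once if the car body is dropped (falls free of the fingers at over 0.5 m/s) (contact force between the fingers and shell below 0.1 N and linear speed of shell above 0.5 m/s).
It also fails if it takes over 61 s, if anything falls off the work surface, if the arm or the gripper's body presses on something with over 40 N, if the wrist force passes 120 N, or if a joint passes its speed limit or range.

ROBOT

A 6-joint arm with a two-finger parallel gripper is mounted at the origin on the work surface. World frame = base frame: x ahead of the robot, y to its left, z up, the work surface at z = 0. Lengths are in m, angles in degrees, forces in N, time in s.
With the tool pointing down it reaches from about 0.325 to 0.85 m from the base axis. Payload 15.5 kg.
Tool frame: the origin (TCP) lies at the very end of the fingers, on their centre line; the grasp point (between the pads) lies arm.grip_depth behind it (arm.grip_depth is the distance from the TCP to the grasp point, in m); z points along the fingers, y is the line along which they close (so a half turn about z gives the same grasp; the last joint's range is limited). The gripper opens to 91 mm and grips with 3 to 60 N. Pads are 32 mm wide; open, the fingers measure 118 mm over their backs; the gripper's body (76 mm by 178 mm) begins 60 mm behind the grasp point.
Start: joints at [-70.502, 28.281, 77.091, -0, 74.628, -5.472], TCP at [0.264, -0.567, 0.214] pointing down, gripper open.
Joint ranges: [-166.48, 166.48], [-47.26, 123.95], [12.59, 153.08], [-70.14, 250.14], [6.76, 159.57], [-176.63, 176.63]. Speed limits (degrees/s): [108.29, 108.29, 147.25, 172.46, 172.46, 172.46].

INTERFACE

Orientations are given as a 3x3 rotation matrix whose columns are the frame's x, y, z axes.
In Python, from rig import arm gives the robot as it stands. Calls block until the motion is done:
- arm.move_to(position, orientation): joint-space move of the TCP to a pose.
- arm.move_l(position, orientation=None, feed=0.15): straight line of the TCP; orientation=None keeps the orientation; feed is the mean speed in m/s.
- arm.move_joints(angles): joint-space move.
- arm.grip(opening): finger opening in m; the grip force is fixed at half the most; returns when the fingers have stopped.
- arm.sleep(seconds).
- arm.solve_ik(position, orientation): joint angles nearest the present ones, or None.
- arm.snapshot(name): name is "scene" or "top" or "wrist"; returns the picture (420x560x3 uint8, red, green, blue); there is no depth.
- arm.get_calibration(name): a dict with "intrinsics" (3x3 intrinsics, pixels), "cam_to_world" (4x4, takes a point from camera to world coordinates). Camera axes: x right, y down, z forward; pixel columns grow to the right and rows downward; lengths in m; the calibration is good to about 2 mm. The wrist camera is an equidistant fisheye: a pixel r from the principal point sees the ray r / f radians off the axis. A picture is of the moment at which its call begins: read the wrist's pose just before it. get_calibration takes no time and is no camera call; for the wrist camera it gives the pose at the moment of the call.
A pose or a line that the arm cannot do raises arm.Unreachable and nothing moves.
- arm.sign_off(): hands the job in; it is judged then, once.
Readings, each from a call of its own:
- arm.current_t(): time.
- arm.current_joint_positions(): joint angles.
- arm.current_dq(): joint speeds.
- arm.current_tau(): joint torques, N m.
- arm.current_ee_pos(): TCP position.
- arm.current_tool_rot(): TCP orientation.
- arm.current_force(): force on the tool from outside, world axes, zero at the start.
- arm.current_torque(): the same for the moment, N m.
- arm.current_width(): finger opening in m.
- arm.current_grasp_force(): force on a finger pad.
Only numpy, scipy, OpenCV 4.12 (cv2) and the standard library are available. Lean on these libraries where they do the work, as an engineer would, in place of code of your own. Each camera call takes 0.05 s, during which the arm holds its last target. There are 200 camera calls.

## Working session

There is one attempt and no reset: what is moved stays moved. The work goes in short steps, each a Python script; the robot and the scene stay as the last script left them, time stands still between calls to the robot, and variables do not carry over. Pictures are saved under pics/ and viewed, at most 10 in all, crops included, and the job is handed in when it is done.

```bash
ls; mkdir -p pics; python3 - <<'E'
from rig import arm
import cv2,numpy as np
for n in ["scene","top","wrist"]:
    im=arm.snapshot(n); cv2.imwrite(f"pics/{n}0.png",im[:,:,::-1])
    c=arm.get_calibration(n); print(n,np.round(c["intrinsics"],1).tolist(),np.round(c["cam_to_world"],3).tolist())
print(arm.grip_depth,arm.current_t())
E
```

```text
pics
scene [[478.2, 0.0, 275.9], [0.0, 478.2, 202.9], [0.0, 0.0, 1.0]] [[0.293, 0.63, -0.719, 1.599], [0.956, -0.198, 0.217, -0.273], [-0.005, -0.751, -0.66, 1.014], [0.0, 0.0, 0.0, 1.0]]
top [[422.9, 0.0, 276.2], [0.0, 422.9, 212.3], [0.0, 0.0, 1.0]] [[-0.0, -0.99, 0.139, 0.422], [-1.0, 0.002, 0.01, 0.016], [-0.01, -0.139, -0.99, 1.086], [0.0, 0.0, 0.0, 1.0]]
wrist [[325.2, 0.0, 277.0], [0.0, 325.2, 214.3], [0.0, 0.0, 1.0]] [[0.421, -0.875, -0.24, 0.332], [-0.907, -0.407, -0.11, -0.536], [-0.001, 0.264, -0.965, 0.384], [0.0, 0.0, 0.0, 1.0]]
0.0188 0.15
```

View pics/top0.png

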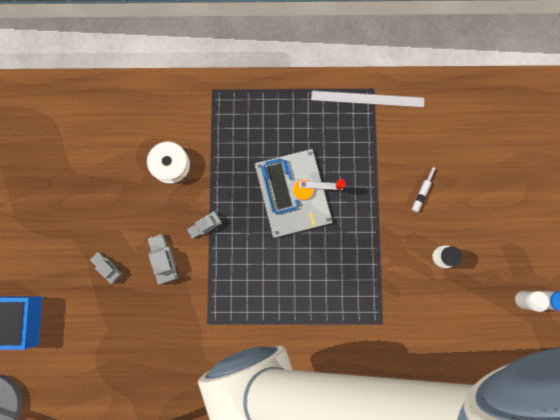

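View pics/scene0.png

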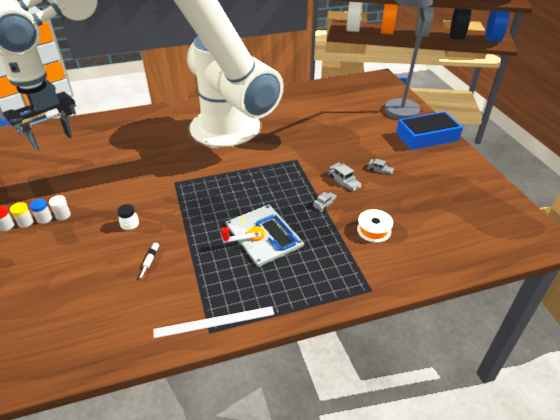

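Top view: three grey cars, at (163,260), (205,225) and (107,268). The one at (163,260) is clearly the longest, so it fits "largest". The fixture is at about (293,195), its lever knob at (340,184) and the yellow mark at (312,218). I'll confirm with a crop and measure both.

```bash
cat > h.py <<'E'
from rig import arm
import cv2,numpy as np
def ray(n,uv,c=None):
    c=c or arm.get_calibration(n);K=c["intrinsics"];T=c["cam_to_world"]
    x=(uv[0]-K[0][2])/K[0][0];y=(uv[1]-K[1][2])/K[1][1]
    if n=="wrist":
        r=np.hypot(x,y);s=np.sin(r)/r if r>1e-9 else 1;d=np.array([x*s,y*s,np.cos(r)])
    else:d=np.array([x,y,1.])
    T=np.array(T);return T[:3,3],T[:3,:3]@d
def onz(n,uv,z,c=None):
    o,d=ray(n,uv,c);return o+d*(z-o[2])/d[2]
def blobs(m,amin=20):
    k,l,s,c=cv2.connectedComponentsWithStats(m.astype(np.uint8))
    return [(s[i,4],c[i],l==i) for i in range(1,k) if s[i,4]>=amin]
def cmask(im,name):
    h,s,v=cv2.split(cv2.cvtColor(im,cv2.COLOR_RGB2HSV))
    return {"red":((h<6)|(h>174))&(s>180)&(v>100),"yellow":(h>24)&(h<34)&(s>110)&(v>120),
     "orange":(h>8)&(h<22)&(s>200)&(v>200),"blue":(h>100)&(h<120)&(s>130)&(v>60),"grey":(s<45)&(v>50)}[name]
def down(yaw): # yaw = direction of tool y axis (closing), rad
    y=np.array([np.cos(yaw),np.sin(yaw),0]);z=np.array([0,0,-1.]);return np.c_[np.cross(y,z),y,z]
E
python3 - <<'E'
from h import *
im=cv2.imread("pics/top0.png")[:,:,::-1].copy()
cv2.imwrite("pics/cars.png",cv2.resize(im[200:300,80:240,::-1],None,fx=5,fy=5,interpolation=cv2.INTER_CUBIC))
for n,z in [("red",.06),("yellow",.014),("orange",.025),("blue",.02)]:
    for a,c,_ in blobs(cmask(im,n),8): print(n,a,c.round(1),onz("top",c,z).round(3))
g=cmask(im,"grey"); g[:200]=0;g[300:]=0;g[:,240:]=0;g[:,:80]=0
for a,c,m in blobs(g,60):
    r=cv2.minAreaRect(np.argwhere(m)[:,::-1].astype(np.float32)); print("grey",a,c.round(1),r,onz("top",r[0],.02).round(3))
E
```

```text
red 65 [340.2 183.9] [ 0.637 -0.131  0.06 ]
yellow 21 [311.7 218.6] [ 0.556 -0.064  0.014]
orange 188 [301.9 191.7] [ 0.624 -0.039  0.025]
blue 33 [273.1 161.2] [0.706 0.035 0.02 ]
blue 67 [286.3 168. ] [0.688 0.001 0.02 ]
blue 99 [266.2 182.8] [0.648 0.052 0.02 ]
blue 10 [296.7 202.5] [ 0.597 -0.025  0.02 ]
blue 43 [285.2 210.2] [0.577 0.004 0.02 ]
blue 143 [555.5 300.5] [ 0.352 -0.659  0.02 ]
blue 1121 [ 26.9 321.1] [0.301 0.643 0.02 ]
grey 3271 [222.  248.7] ((213.5, 249.5), (99.0, 51.0), 90.0) [0.478 0.185 0.02 ]
grey 976 [161.8 259.9] ((161.1832733154297, 258.7864990234375), (47.30641555786133, 22.668899536132812), 72.6459732055664) [0.454 0.316 0.02 ]
grey 486 [105.8 267.6] ((105.2500228881836, 267.2500305175781), (33.23401641845703, 15.55634880065918), 45.0) [0.433 0.456 0.02 ]
```

View pics/cars.png

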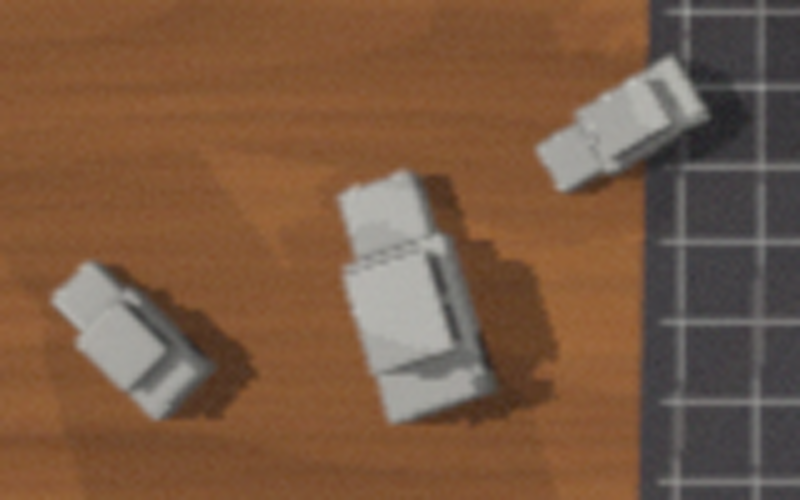

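The crop confirms it: the middle car, at full-picture px (161,259), is the largest. Its narrow nose points up the picture (world yaw about 17°). Next I'll take closer wrist views of the fixture and the car.

```bash
python3 - <<'E'
from h import *
R=down(np.radians(16-90))
import pickle
D={}
for n,p in [("fix",[.60,-.02,.24]),("car",[.45,.31,.22])]:
    arm.move_to(p,R); arm.sleep(.3)
    c=arm.get_calibration("wrist");im=arm.snapshot("wrist");D[n]=(c,im);cv2.imwrite(f"pics/w_{n}.png",im[:,:,::-1])
pickle.dump(D,open("D.pkl","wb"))
print(arm.current_t(),arm.current_joint_positions())
E
python3 -c "
import cv2,numpy as np
cv2.imwrite('pics/both.png',cv2.resize(np.vstack([cv2.imread('pics/w_fix.png'),cv2.imread('pics/w_car.png')]),None,fx=.71,fy=.71))"
```

```text
4.5 [ 2.82557496e+01  2.16100795e+01  8.77788346e+01 -1.47163645e-03
  7.06129813e+01  1.02295103e+02]
```

View pics/w_fix.png

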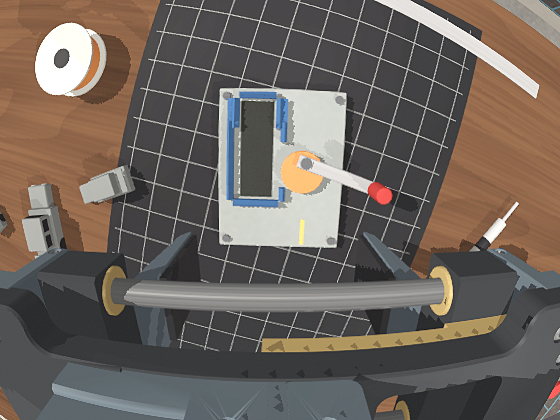

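View pics/w_car.png

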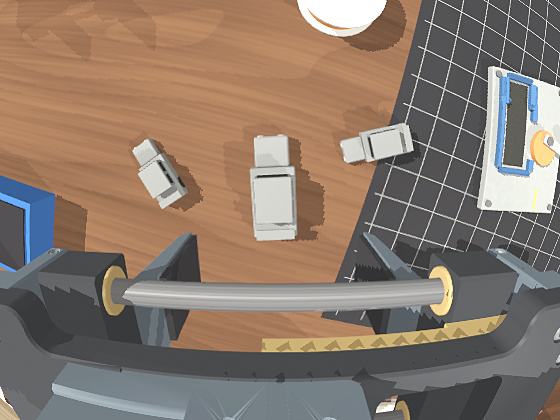

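Wrist fixture view: plate corners near (220,89), (345,93), (338,247) and (219,244). Pocket is at (257,150), pin (306,163), red knob (380,193), mark (302,231). Car view: the target car spans (272,135) at the nose to (275,240) at the tail, with the roof around (274,198).

```bash
python3 - <<'E'
from h import *
import pickle
D=pickle.load(open("D.pkl","rb"))
P=lambda pts,z,c:np.array([onz("wrist",p,z,c)[:2] for p in pts])
c,im=D["fix"]
h,s,v=cv2.split(cv2.cvtColor(im,cv2.COLOR_RGB2HSV))
m=((s<40)&(v>130)).astype(np.uint8); m[:80]=0;m[255:]=0;m[:,:205]=0;m[:,400:]=0
m|=((cmask(im,"blue")|cmask(im,"orange")|cmask(im,"yellow")).astype(np.uint8)*(np.indices(m.shape)[1]>215)*(np.indices(m.shape)[1]<350)).astype(np.uint8)
m[255:]=0;m[:80]=0
cs,_=cv2.findContours(m,cv2.RETR_EXTERNAL,2);k=max(cs,key=cv2.contourArea)
f=np.zeros_like(m);cv2.drawContours(f,[k],-1,1,-1);f=cv2.morphologyEx(f,cv2.MORPH_OPEN,np.ones((25,25)))
k=max(cv2.findContours(f,cv2.RETR_EXTERNAL,1)[0],key=cv2.contourArea)[:,0]
Q=P(k,.014,c);r=cv2.minAreaRect((Q*1000).astype(np.float32));print("plate",r)
y=max(blobs(cmask(im,"yellow")&(f>0),8),key=lambda b:b[0]);mk=P([y[1]],.014,c)[0];ptsy=P(np.argwhere(y[2])[:,::-1],.014,c)
print("mark",y[0],mk,cv2.minAreaRect((ptsy*1000).astype(np.float32)))
pin=P([(306,163)],.033,c)[0];print("pin",pin,"mark-pin yaw",np.degrees(np.arctan2(*(pin-mk)[::-1])),np.linalg.norm(pin-mk))
b=cmask(im,"blue")&(f>0);B=P(np.argwhere(b)[:,::-1],.026,c);print("blue",cv2.minAreaRect((B*1000).astype(np.float32)))
rd=max(blobs(cmask(im,"red"),8),key=lambda b:b[0]);print("knob",rd[0],rd[1],P([rd[1]],.06,c))
for n in (0,): 
    c,im=D["car"];h,s,v=cv2.split(cv2.cvtColor(im,cv2.COLOR_RGB2HSV))
    g=(s<45)&(v>45);w=np.zeros_like(g);w[125:250,240:308]=1;g&=w
    a,ct,mm=max(blobs(g),key=lambda b:b[0]);mm=cv2.morphologyEx(mm.astype(np.uint8),cv2.MORPH_CLOSE,np.ones((7,7)))
    q=np.argwhere(mm)[:,::-1]
    for row in range(132,246,6):
        cc=q[q[:,1]==row,0]; 
        if len(cc):print(row,cc.min(),cc.max(),np.median(v[row,cc]),end=" | ")
    print("rows",q[:,1].min(),q[:,1].max())
    R=P(q,.018,c);print("car",cv2.minAreaRect((R*1000).astype(np.float32)))
    # roof face: brightest
    print("cam",np.array(c["cam_to_world"])[:3,3])
cv2.imwrite("pics/carz.png",cv2.resize(im[120:250,210:340,::-1],None,fx=4.5,fy=4.5,interpolation=cv2.INTER_CUBIC))
E
```

```text
plate ((624.2623901367188, -18.633941650390625), (199.46670532226562, 154.977294921875), 14.165306091308594)
mark 66 [ 0.55458073 -0.06651804] ((554.6193237304688, -66.45362091064453), (31.262672424316406, 3.443922519683838), 14.256205558776855)
pin [ 0.64217257 -0.04419196] mark-pin yaw 14.299503270994123 0.09039238828047572
blue ((641.1218872070312, 16.447235107421875), (136.84573364257812, 69.70451354980469), 14.002662658691406)
knob 20 [370.25 188.1 ] [[ 0.63860632 -0.11923174]]
138 254 287 220.0 | 144 254 288 219.0 | 150 254 288 218.0 | 156 255 288 205.5 | 162 255 289 202.0 | 168 251 294 203.0 | 174 250 294 192.0 | 180 250 295 218.0 | 186 251 295 217.0 | 192 251 295 216.0 | 198 252 295 215.0 | 204 252 295 215.0 | 210 252 296 215.0 | 216 253 296 214.0 | 222 253 296 208.5 | 228 254 296 199.0 | 234 254 296 214.0 | 240 257 262 199.0 | rows 135 240
car ((453.0178527832031, 314.4879150390625), (124.96434020996094, 52.4230842590332), 18.493919372558594)
cam [0.52301633 0.32935793 0.39043015]
```

View pics/carz.png

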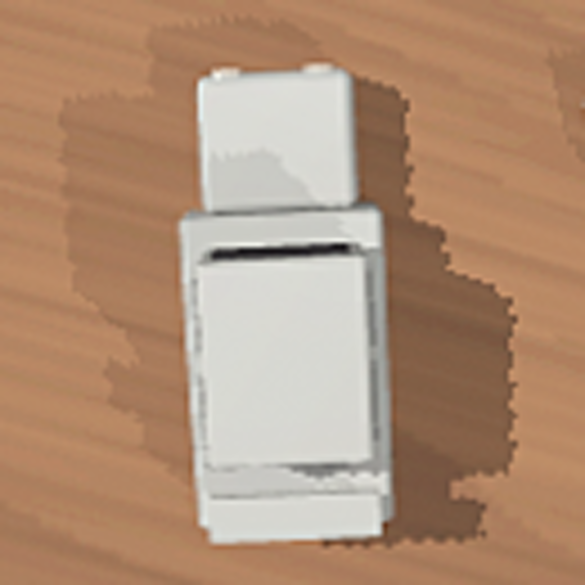

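The fixture is consistent across plate, blue walls and pin: origin (0.641, 0.0165), yaw 14.15°. The crop shows roof corners (200,263), (366,257), (373,465), (207,470), with the nose front at row ~72 and the nose step at row ~210. Now I'll grasp it.

```bash
python3 - <<'E'
from h import *
import pickle
c,im=pickle.load(open("D.pkl","rb"))["car"]
P=lambda pts,z:np.array([onz("wrist",(p[0]/4.5+209.6,p[1]/4.5+119.6),z,c)[:2] for p in pts])
rf=P([(200,263),(366,257),(373,465),(207,470)],.044)
ax=(rf[0]+rf[1]-rf[2]-rf[3]);yaw=np.arctan2(ax[1],ax[0])
nc=P([(199,80),(354,74)],.017); st=P([(181,214),(381,208)],.02)
print("roof",rf.mean(0),np.linalg.norm(ax)/2,np.linalg.norm(rf[0]-rf[1]),"yaw",np.degrees(yaw))
n=nc.mean(0);s=st.mean(0);e=n-rf.mean(0);print("nose",n,"d roof",np.linalg.norm(e),"yaw",np.degrees(np.arctan2(e[1],e[0])),"step d",np.linalg.norm(s-rf.mean(0)))
yaw=np.arctan2(e[1],e[0])*.5+yaw*.5
u=np.array([np.cos(yaw),np.sin(yaw)])
org=(rf.mean(0)+.01*u+n-.06*u)/2
print("org",org,np.degrees(yaw))
g=org-.01*u
R=down(yaw-np.pi/2)
arm.move_to([*g,.12],R)
arm.grip(.075)
arm.move_l([*g,.024],feed=.1); print(arm.current_force())
arm.grip(.0); print(arm.current_width(),arm.current_grasp_force(),arm.current_ee_pos())
arm.move_l([*g,.12],feed=.1);arm.sleep(.3)
print(arm.current_width(),arm.current_force(),arm.current_t(),arm.current_joint_positions())
np.save("grasp.npy",np.array([*g,yaw,*org]))
im=arm.snapshot("wrist");cv2.imwrite("pics/held.png",im[:,:,::-1])
E
```

```text
roof [0.4454361  0.31162432] 0.05186286957579354 0.039758651111930006 yaw 17.63239225493089
nose [0.51099312 0.33312738] d roof 0.06899350958846347 yaw 18.159774167962077 step d 0.03492805782670962
org [0.45442423 0.31469356] 17.89608321144648
[0.37868748 0.28419262 0.14807476]
0.04211651120509029 29.934875071048737 [0.44493949 0.31164755 0.0240998 ]
0.041504410517328234 [-0.75762745  0.53647946 -1.48942254] 8.5667 [2.87070252e+01 2.83425339e+01 9.49431794e+01 1.14138397e-03
 5.67513382e+01 1.00811939e+02]
```

View pics/held.png

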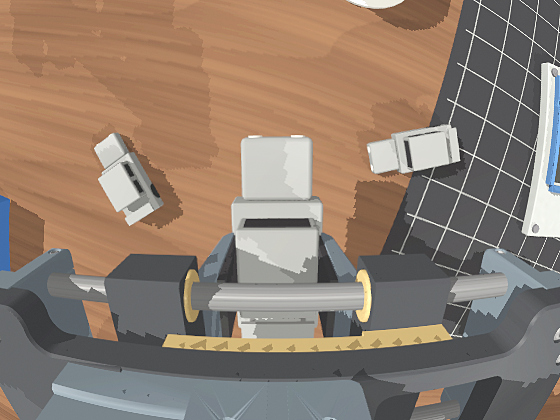

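Grasp is good: the car is level between the pads, with nose corners at (241,140) and (312,139). I'll use those for the longitudinal offset, then place it.

```bash
python3 - <<'E'
from h import *
t=arm.current_ee_pos();R0=np.array(arm.current_tool_rot())
q=[onz("wrist",p,.113) for p in [(241,140),(312,139)]]
d=R0.T@((q[0]+q[1])/2-t); w=(q[1]-q[0]);print("nose in tool",d,R0[:,0],np.linalg.norm(w), R0.T@w)
sx=np.sign(R0[:,0]@[1,0,0]); off=sx*d[0]-.07; print("car fwd offset",off)
off=float(np.clip(off,-.002,.002))
F=np.radians(14.15);u=np.array([np.cos(F),np.sin(F)]);O=np.array([.6411,.0165])
p=O+(-.01-off)*u;R=down(F-np.pi/2)
arm.move_to([*p,.12],R);arm.move_l([*p,.07],feed=.1);arm.sleep(.3);f0=np.array(arm.current_force())
c=arm.get_calibration("wrist");cv2.imwrite("pics/above.png",arm.snapshot("wrist")[:,:,::-1])
for z in (.055,.050,.046,.043,.041,.040,.039,.0385):
    arm.move_l([*p,z],feed=.04);f=np.array(arm.current_force())-f0;print(z,f.round(1),np.round(arm.current_ee_pos()-np.array([*p,z]),4))
    if np.abs(f).max()>18:break
arm.sleep(.2);print(arm.current_t(),np.array(arm.current_force())-f0)
cv2.imwrite("pics/in.png",arm.snapshot("wrist")[:,:,::-1])
E
```

```text
nose in tool [0.06884079 0.00061035 0.00674439] [ 9.51609491e-01  3.07309675e-01 -3.74540131e-04] 0.03852312252366713 [5.08156238e-04 3.85197708e-02 1.73834911e-06]
car fwd offset -0.0011592090770625035
0.055 [-0.4  1.4 -0.4] [-0.0001  0.     -0.0003]
0.05 [-0.   0.7  0.8] [-0.0002  0.     -0.0002]
0.046 [ 0.5  0.7 -0.8] [-0.0001  0.     -0.0002]
0.043 [ 0.1  1.  -0.8] [ 0.      0.     -0.0002]
0.041 [-1.   0.8 -1.2] [ 0.     -0.     -0.0001]
0.04 [-0.7  0.8 -0.3] [ 0.     -0.     -0.0001]
0.039 [ 0.   0.2 -0.7] [ 0.0001  0.     -0.    ]
0.0385 [-0.2  1.5 -0.7] [ 0. -0. -0.]
13.4417 [-0.06259366 -0.19344007 -0.64983321]
```

View pics/in.png

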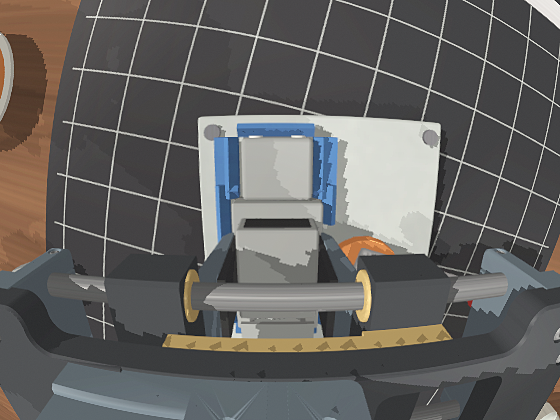

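The nose is inside the narrow end, at (277,165), with even gaps and no contact force. I'll lower it to the floor, release and retreat.

```bash
python3 - <<'E'
from h import *
p=np.array(arm.current_ee_pos());R=np.array(arm.current_tool_rot());f0=np.array(arm.current_force())
for z in (.0379,.0374,.0369):
    arm.move_l([p[0],p[1],z],feed=.02);arm.sleep(.15);f=np.array(arm.current_force())-f0;print(z,f.round(1))
    if f[2]>2.5:break
arm.grip(.062);arm.sleep(.5)
arm.move_l([p[0],p[1],.12],feed=.12)
arm.move_to([.60,-.02,.24],R);arm.sleep(.2)
c=arm.get_calibration("wrist");im=arm.snapshot("wrist");cv2.imwrite("pics/seated.png",im[:,:,::-1])
import pickle;pickle.dump((c,im),open("S.pkl","wb"))
cv2.imwrite("pics/seatz.png",cv2.resize(im[80:255,205:405,::-1],None,fx=3.4,fy=3.4,interpolation=cv2.INTER_CUBIC))
print(arm.current_t())
E
```

```text
0.0379 [-0.8 -0.2  7.2]
16.5667
```

View pics/seatz.png

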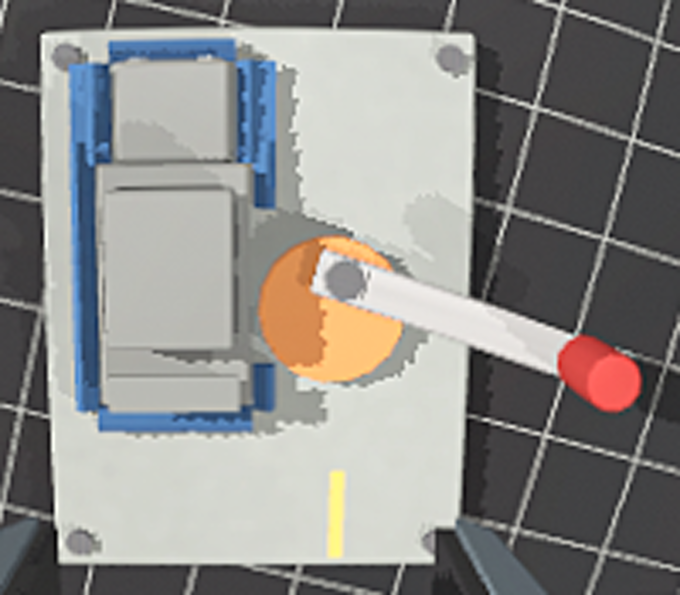

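Car seated: floor contact came at the expected height, and it sits square with the nose in the narrow end. The lever is still open, with the knob top at crop (613,383), i.e. px (385,192.6). Now the lever.

```bash
python3 - <<'E'
from h import *
import pickle
c,im=pickle.load(open("S.pkl","rb"))
k=onz("wrist",(385.0,192.3),.071,c)[:2]
F=np.radians(14.15);O=np.array([.6411,.0165]);u=np.array([np.cos(F),np.sin(F)]);v=np.array([-u[1],u[0]])
pin=O-.014*u-.0595*v
e=k-pin;a0=np.arctan2(e[1],e[0])
aend=F-np.pi  # lever dir -x
lev=lambda a:1.40-((a-aend+np.pi)%(2*np.pi)-np.pi)
print("knob",k,"r",np.linalg.norm(e),"lever",lev(a0))
a0=aend+1.40-lev(a0)
pos=lambda a,z=.042:[*(pin+.09*np.array([np.cos(a),np.sin(a)])),z]
rot=lambda a:down(a+np.pi/2)
np.save("lev.npy",[*pin,aend,a0])
print(arm.current_joint_positions().round(1) if hasattr(arm.current_joint_positions(),'round') else arm.current_joint_positions())
for a in np.linspace(a0,aend,5):
    for s in (0,np.pi): 
        print(np.degrees(a).round(),s>0,np.round(arm.solve_ik(pos(a),rot(a+s)),0))
E
```

```text
knob [ 0.63600879 -0.13353508] r 0.08912426680856002 lever 0.14423125786565594
[-7.6 25.  78.7  0.  76.4 68.2]
-94.0 False [-17.  41.  83.  -0.  56. -13.]
-94.0 True [-17.  41.  83.  -0.  56. 167.]
-112.0 False [-17.  39.  87.  -0.  54.   4.]
-112.0 True [ -17.   39.   87.   -0.   54. -176.]
-130.0 False [-17.  38.  91.  -0.  51.  23.]
-130.0 True [ -17.   38.   91.   -0.   51. -157.]
-148.0 False [-15.  37.  94.  -0.  49.  43.]
-148.0 True [ -15.   37.   94.   -0.   49. -137.]
-166.0 False [-13.  36.  96.  -0.  48.  63.]
-166.0 True [ -13.   36.   96.   -0.   48. -117.]
```

```bash
python3 - <<'E'
from h import *
px,py,aend,a0=np.load("lev.npy");pin=np.array([px,py])
pos=lambda a,z=.042:[*(pin+.09*np.array([np.cos(a),np.sin(a)])),z]
rot=lambda a:down(a+np.pi/2)
arm.grip(.07)
arm.move_to(pos(a0,.13),rot(a0));arm.move_l(pos(a0),feed=.12)
arm.grip(0);print(arm.current_width(),arm.current_grasp_force(),arm.current_force())
for a in np.linspace(a0,aend,10)[1:]:
    arm.move_l(pos(a),rot(a),feed=.05);print(round(float(np.degrees(a))),np.round(arm.current_force(),1),round(arm.current_width(),4))
arm.sleep(.5);print(arm.current_t(),np.array(arm.current_ee_pos())-pos(aend),arm.current_grasp_force(),arm.current_force())
w=arm.snapshot("wrist");t=arm.snapshot("top");s=arm.snapshot("scene")
cv2.imwrite("pics/fin.png",np.hstack([cv2.resize(x[:,:,::-1],(400,int(400*x.shape[0]/x.shape[1])),interpolation=cv2.INTER_CUBIC) for x in (w[60:360,80:480],s[180:285,200:340])]))if 0 else None
a=cv2.resize(w,(400,300));b=cv2.resize(s[190:280,210:330],(400,300),interpolation=cv2.INTER_CUBIC);d=cv2.resize(t[140:245,240:380],(400,300),interpolation=cv2.INTER_CUBIC)
cv2.imwrite("pics/fin.png",np.vstack([np.hstack([a,b]),np.hstack([d,d*0])])[:,:,::-1])
E
```

```text
0.019337464983686277 30.000031292438507 [-0.98330575  0.16294309  0.56093265]
-102 [-0.6 -2.5 -0.8] 0.0192
-110 [-1.5 -5.3 -0.8] 0.0194
-118 [-2.9 -6.8 -0.4] 0.0193
-126 [-3.9 -9.8 -0.2] 0.0192
-134 [ -5.6 -10.7   1.7] 0.0195
-142 [ -8.1 -12.1   4.1] 0.0191
-150 [ -9.1 -11.7   4.5] 0.0192
-158 [-10.5 -10.7   7.5] 0.0194
-166 [-12.1 -10.2   7.9] 0.0194
24.0667 [-1.64789543e-03 -5.29816678e-04 -9.42623312e-05] 30.001610219478607 [-11.21418739  -9.44726587   8.9056473 ]
```

View pics/fin.png

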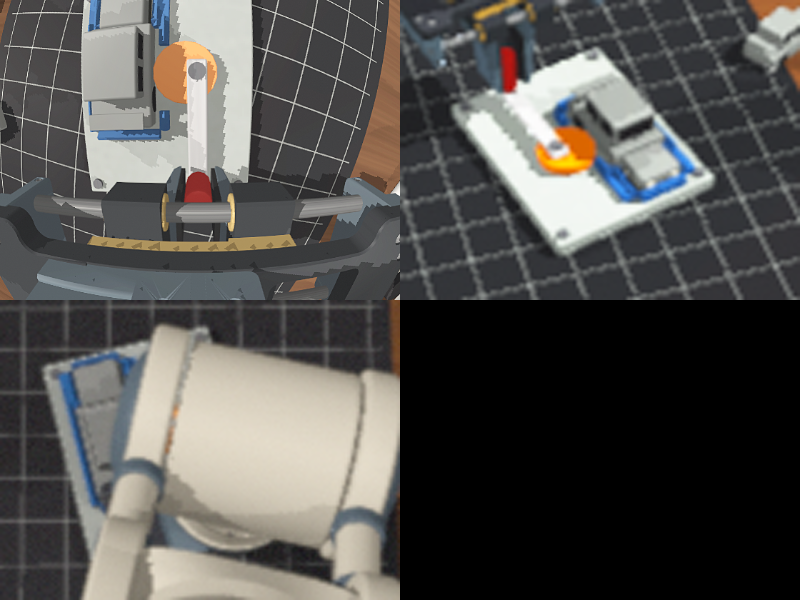

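The lever lies straight along the fixture −x axis over the mark, with the knob clasped: wrist panel pin at (197,70), knob at (198,188). The car is flush in the pocket, and the tangential TCP error is about 0.1 mm. Handing in.

```bash
python3 -c "
from rig import arm
print(arm.sign_off())"
```

```text
the job is handed in; nothing more can be done
None
```

The car body is seated in the pocket nose-first and was released with the lever open. The lever was then swung to the yellow mark and is still held there by the gripper. I handed the job in at about 24 s; the hand-in returned no verdict, and I had no direct reading of the cam's force on the car.

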